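Change the breaker tester over to the next batch

TASK

Change the breaker tester over to the next batch: first roll the orange load wheel fully back to its zero stop, and keep it there while you turn each red test plug anticlockwise to its stop, lift it out of its socket and lay it in the blue tray. Once all plugs are in the tray, roll the orange wheel up again until the pointer beside it stands within the length of its green clip, and (before or after, as you like) set the blue delay wheel to its own green clip in the same way; leave the breakers and other things on the table where they are.

Things in the scene. Friction and masses are not known exactly. Their poses are not given: they have to be found in the camera images.
- tester: Fixed grey console, 200 (x) x 270 (y) x 72 mm, flat aluminium top panel. Origin: centre of its underside, so the panel is at z = +72 mm; its -x side (with two thumbwheels) faces the robot, +y is its left. Four bayonet sockets lie in a row across the far half, at own x = +45 mm, y = +93, +31, -31 and -93 mm; one may be empty.
- load_wheel (a joint): Left, orange thumbwheel (rad), 44 mm across, 8 mm wide, axle along the tester's y, its rim 9 mm proud of a narrow slot 46 mm long. 0 = zero stop, 3.2 = other stop. It grows as the top of the rim is stroked away from the robot (tester +x), 22 mm of rim per rad. Friction of about 0.02 N m holds it where it is left. Drive it by pressing a fingertip on the rim and stroking.
- delay_wheel (a joint): Right, blue thumbwheel (rad); same size, direction, range and friction as the orange one.
- load_wheel_top (a point): Topmost point of the orange wheel's rim, 9 mm above the panel. The wheel's bracket is sprung: it gives way downwards up to 5 mm, from 2.4 N at the first movement to 6.4 N at the bottom; at 3 mm (about 5 N) a fingertip grips the rim well.
- delay_wheel_top (a point): The same point of the blue wheel, sprung in the same way.
- load_pointer_tip (a point): Red pointer bar on the white scale right of the orange wheel (26.5 mm to its right). It travels along the tester's +x, 15.5 mm per rad of its wheel; at zero it stands at own x = -70 mm, beside the red zero block at the scale's robot-side end.
- delay_pointer_tip (a point): Red pointer bar on the white scale right of the blue wheel; travels in the same way, 15.5 mm per rad.
- load_clip: Green clip like the other one, fixed somewhere along the scale of the orange wheel.
- delay_clip: Green clip, 8 mm long in x, 3 mm high, fixed somewhere along the scale of the blue wheel. Origin on the scale's centre line in the middle of the clip's length; its axes are the tester's.
- tray: Loose blue open tray, 250 (x) x 150 (y) x 38 mm, walls 4 mm, 0.6 kg. Origin: centre of its underside.
- plug_a: Test plug, about 60 g, may be absent. Red grip bar 34 (own x) x 12 (own y) mm, from z = +8 to +38 mm; below it a round black flange 34 mm across, z = 0 to +9 mm, then a brass stem 8 mm thick and a brass cross bar 30 mm long (own x) x 7 mm, down to z = -13 mm. Origin: on the axis at the flange's underside, which is at panel height when seated.
- plug_b: Second test plug, like the first, may be absent. Seated, plugs are locked: the bar is turned 1.05 to 1.3 rad clockwise (seen from above) from the tester's x axis. Turned anticlockwise until the bar lies along the tester's x axis a plug meets a stop and can be lifted straight out; 15 mm clears the panel.
- plug_c: Third test plug, like the first, may be absent. A locked plug has only 1 to 2 mm of upward play. The black collar round each socket is 45 mm across outside, 37 mm inside, 6 mm high and leaves about 1.5 mm of play sideways.
- plug_d: Fourth test plug, like the first, may be absent.
- breaker_1: White breaker, 83x37x71 mm; bystander, stays where it is. Origin: centre of its underside.
- breaker_2: White breaker, 83x37x71 mm; bystander, stays where it is. Origin: centre of its underside.
- breaker_3: White breaker, 83x37x71 mm; bystander, stays where it is. Origin: centre of its underside.
- breaker_8: White breaker, 83x37x71 mm, on the near part of the table; bystander, stays where it is. Origin: centre of its underside.
- screwdriver_red: Red screwdriver, 198 mm long; bystander, stays where it is. Origin: centre of its underside.
- tape_roll_2: Tape roll, 72 mm across, 18 mm high; bystander, stays where it is. Origin: centre of its underside.
- oil_bottle: White oil bottle with red nozzle, 38x38x122 mm; bystander, stays where it is. Origin: centre of its underside.
Mind the look-alikes: they are no part of the job. Leave any purple look-alike of the plug_b alone.

How it is judged:
By the outcome, as a careful person would: the job done as asked, in the order asked, and still so for the second after the job is handed in, with the robot touching nothing.
Of plug_a, plug_b, plug_c, plug_d only 3 to 4 are there at a start; the rules pass over those that are not, and their reading is None.
At some moment in a run one of tray may be knocked a few centimetres aside while the robot is not near it.
Once in a run the grip may slacken for a moment while it holds something.
It also fails if it takes over 208 s, if anything falls off the work surface, if the arm or the gripper's body presses on something with over 40 N, if the wrist force passes 120 N, or if a joint passes its speed limit or range.

ROBOT

A 6-joint arm with a two-finger parallel gripper is mounted at the origin on a cart in front of the work surface, level with it; the furniture and walls round the work are solid. World frame = base frame: x ahead of the robot, y to its left, z up, the work surface at z = 0. Lengths are in m, angles in degrees, forces in N, time in s.
With the tool pointing down it reaches from about 0.325 to 0.9 m from the base axis. Payload 3.5 kg.
Tool frame: the origin (TCP) lies midway between the tips of the shut fingers; the grasp point (between the pads) lies 19 mm behind it (arm.hold_point_z is the distance from the TCP to the grasp point, in m); z points along the fingers, y is the direction in which the jaws open and shut (so a half turn about z gives the same grasp; the last joint's range is limited). The gripper opens to 85 mm and grips with 20 to 120 N. Pads are 22 mm wide; open, the fingers measure 114 mm over their backs; the gripper's body (76 mm by 85 mm) begins 54 mm behind the grasp point. The pads swing forward as they close: fully open they stand 13 mm farther back than shut.
Start: joints at [57.101, 15.837, -1.513, 72.651, 0, 84.076], TCP at [0.284, 0.557, 0.231] pointing down, gripper open.
Joint ranges: [-178.77, 178.77], [-48.84, 107.48], [-61.69, 71.31], [-111.58, 123.2], [-90, 87.43], [-180, 180]. Speed limits (degrees/s): [147.25, 147.25, 180, 180, 180, 180].

INTERFACE

Orientations are given as a 3x3 rotation matrix whose columns are the frame's x, y, z axes.
In Python, from plant import arm, eoat, kinematics, readout, vision gives the robot as it stands. Calls block until the motion is done:
- arm.move_ptp(position, orientation): joint-space move of the TCP to a pose.
- arm.line_to(position, velocity=0.15, orientation=None): straight line of the TCP; orientation=None keeps the orientation; velocity is the mean speed in m/s.
- arm.movej(angles): joint-space move.
- eoat.grip(opening): finger opening in m; the grip force is fixed at half the most; returns when the fingers have stopped.
- arm.pause(seconds).
- kinematics.ik(position, orientation): joint angles nearest the present ones, or None.
- readout.get_obs(): the state.
- vision.grab_frame(name): name is "side" or "top"; returns the picture (400x640x3 uint8, red, green, blue); there is no depth.
- vision.camera_info(name): a dict with "mtx" (3x3 intrinsics, pixels), "R" (3x3) and "t" (3): a world point X has camera coordinates R X + t. Camera axes: x right, y down, z forward; pixel columns grow to the right and rows downward; lengths in m; the calibration is good to about 2 mm. A picture is of the moment at which its call begins. camera_info takes no time and is no camera call.
A pose or a line that the arm cannot do raises arm.IKError and nothing moves.
- arm.sign_off(): hands the job in, once; it reports no verdict.
Trained networks look in the newest picture that a camera, given by its name, has taken for a name from the list of things; names that differ only in an ending like _2 or _b are one class to them, and where a whole thing is asked for, a point or a joint stands for the part that bears it (a point fixed in the world has none). Each returns a list of dicts, best first, with "confidence" (0 to 1); they miss things now and then, are a little off and sometimes report something else, mostly with a low value. They report only what shows in the picture. A call takes as long as a camera call. They do not tell look-alikes from the thing itself.
- vision.look_for(camera, target): "xyz" ([x, y, z] in m, in world coordinates, good to about 4 mm: the middle of the surface that is visible of it).
- vision.outline_of(camera, target): "mask" (400x640 bool, what is visible of it).
- vision.landmark_of(camera, target): "xyz" ([x, y, z] in m, in world coordinates, good to about 4 mm: a listed point, or the origin of a listed thing).
The state is a dict: "clock": time; "joint_pos": joint angles; "joint_vel": joint speeds; "joint_efforts": joint torques, N m; "eef_pos": TCP position; "tcp_rot": TCP orientation; "force": force on the tool from outside, world axes, zero at the start; "moment": the same for the moment, N m; "width": finger opening in m.
Only numpy, scipy, OpenCV 4.12 (cv2) and the standard library are available. Lean on these libraries where they do the work, as an engineer would, in place of code of your own. Each camera call takes 0.05 s, during which the arm holds its last target.

## Working session

There is one attempt and no reset: what is moved stays moved. The work goes in short steps, each a Python script; the robot and the scene stay as the last script left them, time stands still between calls to the robot, and variables do not carry over. Pictures are saved under pics/ and viewed, and the job is handed in when it is done.

```bash
ls; mkdir -p pics
cat > h.py <<'E'
import numpy as np, cv2
from plant import arm,eoat,kinematics,readout,vision
def save(n,im,crop=None,s=1):
    if crop: im=im[crop[1]:crop[3],crop[0]:crop[2]]
    if s!=1: im=cv2.resize(im,None,fx=s,fy=s,interpolation=cv2.INTER_CUBIC)
    cv2.imwrite('pics/'+n+'.png',im[:,:,::-1])
def proj(cam,X):
    c=vision.camera_info(cam); p=np.array(c['mtx'])@(np.array(c['R'])@np.array(X)+np.array(c['t'])); return p[:2]/p[2]
def unproj(cam,uv,z):
    c=vision.camera_info(cam); R=np.array(c['R']);t=np.array(c['t'])
    d=R.T@np.linalg.inv(np.array(c['mtx']))@np.array([uv[0],uv[1],1.]); o=-R.T@t
    return o+d*(z-o[2])/d[2]
E
python3 - <<'E'
from h import *
for c in('top','side'):
    save(c+'0',vision.grab_frame(c))
    i=vision.camera_info(c);R=np.array(i['R']);print(c,-R.T@np.array(i['t']),R[2],i['mtx'])
    for n in ('tester','load_wheel_top','delay_wheel_top','load_pointer_tip','delay_pointer_tip','load_clip','delay_clip','tray','plug_a'):
        print(n,[(np.round(d['xyz'],3).tolist(),round(d['confidence'],2),proj(c,d['xyz']).round().tolist()) for d in vision.landmark_of(c,n)])
print(readout.get_obs())
E
```

```text
pics
top [ 0.47756086 -0.00370538  1.10630284] [ 0.08747333  0.01831674 -0.99599845] [[399.36114386   0.         318.81683004]
 [  0.         399.36114386 206.52666315]
 [  0.           0.           1.        ]]
tester [([0.579, 0.02, 0.0], 0.88, [318.0, 205.0]), ([0.763, -0.084, -0.004], 0.47, [356.0, 141.0])]
load_wheel_top [([0.542, 0.087, 0.08], 0.46, [291.0, 216.0])]
delay_wheel_top [([0.532, -0.012, 0.081], 0.48, [329.0, 221.0])]
load_pointer_tip []
delay_pointer_tip []
load_clip []
delay_clip []
tray []
plug_a [([0.614, -0.069, 0.072], 0.7, [351.0, 190.0]), ([0.543, 0.086, 0.079], 0.69, [291.0, 216.0]), ([0.627, 0.052, 0.074], 0.63, [305.0, 184.0]), ([0.362, 0.018, 0.013], 0.54, [317.0, 285.0]), ([0.629, 0.113, 0.072], 0.48, [282.0, 183.0]), ([0.382, -0.125, 0.001], 0.45, [369.0, 278.0])]
side [1.245871   0.21023066 0.91063815] [-0.61839712 -0.18004914 -0.76496229] [[430.34607416   0.         315.8268095 ]
 [  0.         430.34607416 201.21785561]
 [  0.           0.           1.        ]]
tester [([0.581, 0.023, 0.001], 0.64, [318.0, 223.0])]
load_wheel_top [([0.775, 0.05, 0.
[... 674 characters left out ...]
+00,  7.26512975e+01,
        5.28200334e-04,  8.40756786e+01]), 'joint_vel': array([ 0.03975682, -0.05486659,  0.04459056, -0.00915891, -0.06554434,
        0.00451361]), 'joint_efforts': array([ 3.52380380e-05, -4.45500970e+01,  2.95572799e+01,  8.26088835e-04,
       -2.61671694e-04,  1.11708562e-07]), 'eef_pos': array([0.2835217 , 0.55700171, 0.23135032]), 'tcp_rot': array([[-8.91196212e-01,  4.53618024e-01,  2.33628552e-05],
       [ 4.53618024e-01,  8.91196210e-01,  5.30849349e-05],
       [ 3.25939527e-06,  5.79069051e-05, -9.99999998e-01]]), 'force': array([ 0.61378632, -1.02006996,  0.80734426]), 'moment': array([ 0.00619687, -0.05972863, -0.02749538]), 'width': 0.08532787038400844}
```

View pics/top0.png

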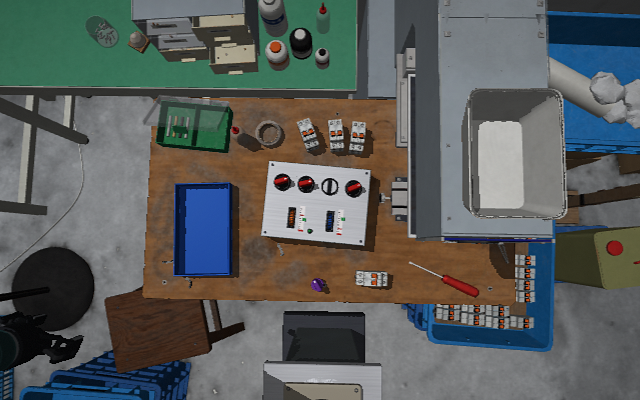

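View pics/side0.png

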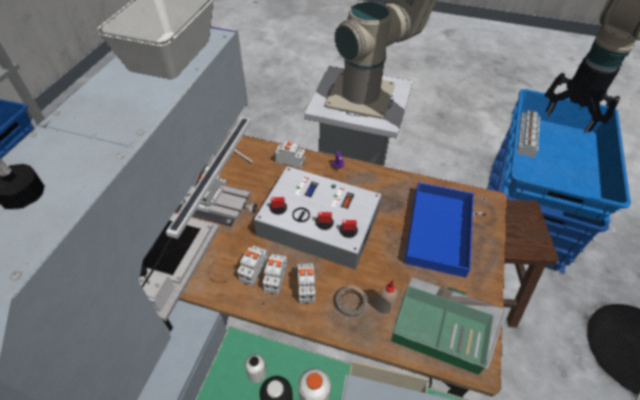

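Run:
```python
from h import *
t=cv2.imread('pics/top0.png')[:,:,::-1];s=cv2.imread('pics/side0.png')[:,:,::-1]
save('top0c',t,(250,150,390,300),5); save('side0c',s,(250,140,400,260),5)
```

```text
(no output)
```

View pics/top0c.png

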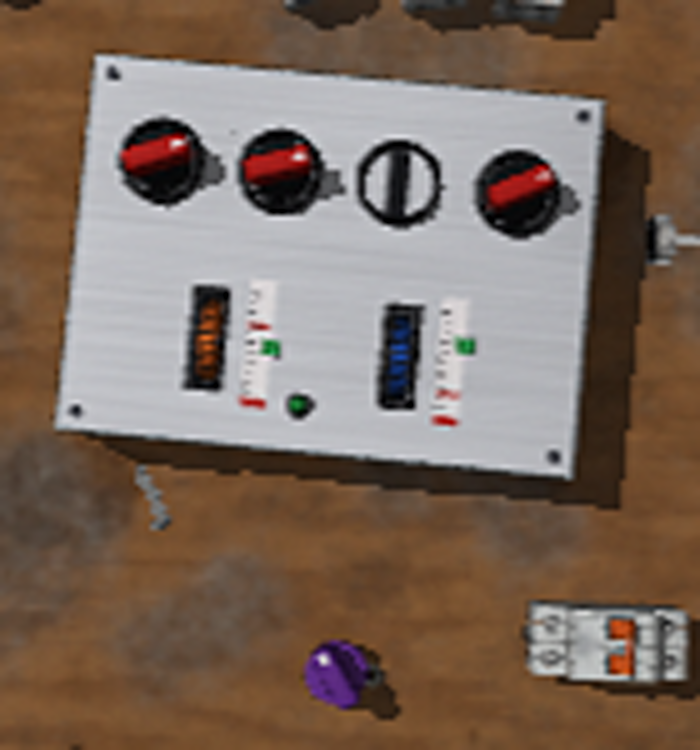

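View pics/side0c.png

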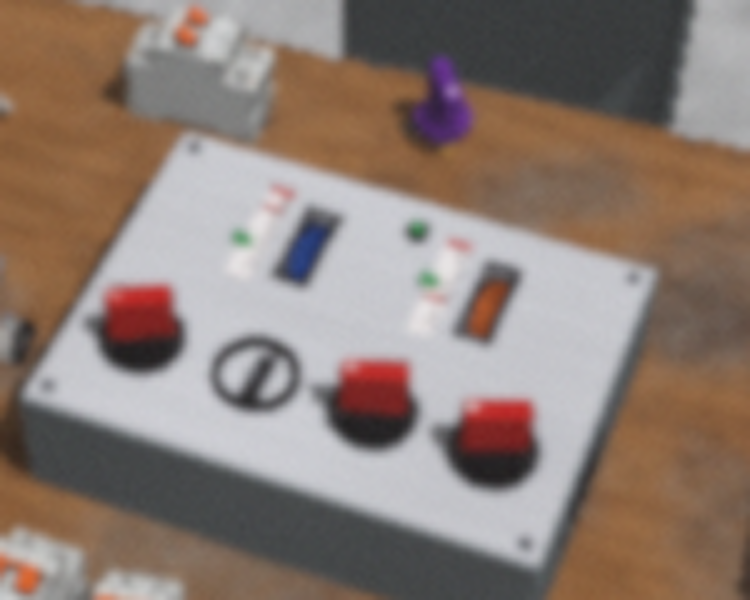

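The red plugs are at top px (283,182), (305,184) and (353,188). The socket at (330,187) is empty. Things that could be mistaken for a plug: the purple look-alike at (318,285) and the red bottle nozzle at (236,131). The close crop confirms three red plugs, locked, in the 1st, 2nd and 4th sockets from the left. Next I'll fit the tester pose and find the clips and the tray.

```bash
cat > meas.py <<'E'
from h import *
from scipy.optimize import least_squares
t=np.array
def fit():
    pts=[(100,135,.072),(100,-135,.072),(-100,-135,.072),(-100,135,.072)]
    top=[(95,55),(605,100),(573,478),(57,428)]
    sd={0:(547,572),1:(22,395),2:(187,133),3:(658,270)}
    obs=[('top',p,(a/5+250,b/5+150)) for p,(a,b) in zip(pts,top)]+[('side',pts[k],(a/5+250,b/5+140)) for k,(a,b) in sd.items()]
    def res(q,cams=('top','side')):
        r=[]
        for c,p,uv in obs:
            if c in cams: r+=list(proj(c,w(q,p[0]/1e3,p[1]/1e3,p[2]))-t(uv))
        return r
    for cams in (('top',),('side',),('top','side')):
        s=least_squares(res,[.58,.02,-.09],args=(cams,)); print(cams,s.x.round(4),np.round(s.fun,2).tolist())
    return s.x
def w(q,x,y,z):
    c,s=np.cos(q[2]),np.sin(q[2]); return t([q[0]+c*x-s*y,q[1]+s*x+c*y,z])
def own(q,X):
    c,s=np.cos(q[2]),np.sin(q[2]); d=t(X[:2])-q[:2]; return t([c*d[0]+s*d[1],-s*d[0]+c*d[1]])*1e3
E
python3 - <<'E'
from meas import *
q=fit()
# HSV blobs
for cam,z in (('top',.074),('side',.074)):
    im=cv2.imread(f'pics/{cam}0.png'); 
    hsv=cv2.cvtColor(cv2.resize(im,None,fx=4,fy=4,interpolation=cv2.INTER_CUBIC),cv2.COLOR_BGR2HSV)
    for nm,m in (('red',((hsv[...,0]<6)|(hsv[...,0]>172))&(hsv[...,1]>110)&(hsv[...,2]>70)),('green',(hsv[...,0]>50)&(hsv[...,0]<80)&(hsv[...,1]>100)&(hsv[...,2]>50)),('orange',(hsv[...,0]>6)&(hsv[...,0]<15)&(hsv[...,1]>170)),('blue',(hsv[...,0]>105)&(hsv[...,0]<125)&(hsv[...,1]>140))):
        n,l,st,ce=cv2.connectedComponentsWithStats(m.astype(np.uint8))
        for i in range(1,n):
            uv=(ce[i]-1.5)/4; o=own(q,unproj(cam,uv,z))
            if st[i,4]>25 and abs(o[0])<100 and abs(o[1])<135: print(cam,nm,st[i,4],uv.round(1),o.round(1))
for c in('top','side'):
  vision.grab_frame(c)
  for d in vision.outline_of(c,'tray')[:1]:
    m=d['mask'];cn=max(cv2.findContours(m.astype(np.uint8),0,2)[0],key=cv2.contourArea);print(c,d['confidence'],cv2.minAreaRect(cn))
  print(c,[(np.round(d['xyz'],3),d['confidence'])for d in vision.landmark_of(c,'tray')])
E
```

```text
('top',) [ 0.5783  0.0219 -0.0761] [-0.11, -0.62, 0.32, -0.47, 0.34, 0.42, -0.55, 0.62]
('side',) [ 0.581   0.0281 -0.0741] [-0.32, -0.08, -0.3, 0.67, -0.28, -0.72, 0.94, -0.15]
('top', 'side') [ 0.5792  0.025  -0.0752] [-1.32, -0.94, -0.9, -0.88, -0.83, -0.0, -1.71, 0.29, -1.52, -1.01, -1.22, -0.24, -1.09, -1.43, -0.09, -0.87]
top red 875 [280.1 179.8] [50.4 96.8]
top red 910 [304.6 182. ] [50.3 32.5]
top red 932 [353.3 186.7] [ 49.6 -95.2]
top red 44 [301.7 214.9] [-36.   31.7]
top red 108 [300.2 230.1] [-75.4  31.9]
top red 104 [338.5 233.7] [-75.6 -67.5]
top green 130 [303.8 219.1] [-46.4  25.2]
top green 135 [342.7 218.8] [-36.3 -75.1]
top green 109 [308.9 230.4] [-74.1   9.2]
top orange 909 [291.4 217.6] [-45.3  57.7]
top blue 822 [329.4 221. ] [-45.2 -41.3]
side red 2115 [277.5 202.5] [  31.8 -100.8]
side red 2116 [324.6 217.5] [31.9 26.7]
side red 2074 [348.9 225.2] [31.9 90.1]
side orange 378 [347.  201.1] [-38.9  61. ]
side blue 463 [310.6 189.9] [-39.5 -38.9]
top 0.92 ((202.5, 228.5), (93.0, 59.0), 90.0)
top [(array([ 0.508,  0.327, -0.002]), 0.71), (array([0.772, 0.048, 0.   ]), 0.35)]
side 0.97 ((442.5159912109375, 229.91200256347656), (67.1714859008789, 86.04389953613281), 10.30484676361084)
side [(array([ 0.507,  0.329, -0.001]), 0.79)]
```

```bash
sed -i 's#(a/5+250,b/5+150)#((a+.5)/5-.5+250,(b+.5)/5-.5+150)#; s#(a/5+250,b/5+140)#((a+.5)/5-.5+250,(b+.5)/5-.5+140)#' meas.py
python3 - <<'E'
from meas import *
q=fit()
for k in range(2):
  for c in('top','side'):
    vision.grab_frame(c)
    for n in('plug_a','load_wheel_top','delay_wheel_top','tester','breaker_1'):
        print(c,n,[(np.round(d['xyz'],4).tolist(),round(d['confidence'],2),own(q,d['xyz']).round(1).tolist()) for d in vision.landmark_of(c,n) if d['confidence']>.3])
E
```

```text
('top',) [ 0.5793  0.0229 -0.0761] [-0.1, -0.61, 0.32, -0.46, 0.33, 0.41, -0.55, 0.61]
('side',) [ 0.5801  0.0268 -0.0738] [-0.36, -0.15, -0.25, 0.68, -0.24, -0.64, 0.9, -0.13]
('top', 'side') [ 0.5795  0.0249 -0.075 ] [-0.89, -0.65, -0.47, -0.61, -0.39, 0.27, -1.26, 0.58, -1.18, -0.52, -0.9, 0.26, -0.77, -0.96, 0.25, -0.4]
top plug_a [([0.6177, -0.0755, 0.0678], 0.67, [45.6, -97.2]), ([0.631, 0.1129, 0.0706], 0.63, [44.8, 91.6]), ([0.6273, 0.0526, 0.0733], 0.63, [45.6, 31.2]), ([0.3613, 0.0186, 0.0108], 0.44, [-217.1, -22.6])]
top load_wheel_top [([0.5418, 0.0868, 0.0792], 0.59, [-42.2, 58.9]), ([0.3896, -0.3215, 0.0012], 0.51, [-163.4, -359.7])]
top delay_wheel_top [([0.5084, 0.3261, -0.001], 0.71, [-93.5, 295.0]), ([0.5311, -0.0109, 0.0801], 0.56, [-45.6, -39.3])]
top tester [([0.5794, 0.0207, 0.0001], 0.81, [0.2, -4.2])]
top breaker_1 [([0.7706, 0.0508, -0.0037], 0.94, [188.6, 40.2]), ([0.77, -0.0245, -0.0074], 0.93, [193.7, -35.0]), ([0.3821, -0.1257, -0.0013], 0.93, [-185.6, -165.0]), ([0.7662, -0.0843, -0.0033], 0.68, [194.4, -94.9])]
side plug_a [([0.6328, 0.1156, 0.0747], 0.
[... 1101 characters left out ...]
[193.5, -35.4])]
side plug_a [([0.7744, 0.1629, -0.0004], 0.67, [184.0, 152.2]), ([0.6263, 0.0516, 0.0722], 0.66, [44.7, 30.1]), ([0.6175, -0.069, 0.0734], 0.59, [44.9, -90.8]), ([0.6368, 0.1155, 0.0716], 0.5, [50.3, 94.6]), ([0.3626, 0.0186, 0.0063], 0.42, [-215.8, -22.5])]
side load_wheel_top [([0.5441, 0.0881, 0.081], 0.54, [-40.0, 60.4])]
side delay_wheel_top [([0.5302, -0.0106, 0.0791], 0.58, [-46.5, -39.1])]
side tester [([0.5809, 0.0253, -0.0009], 0.94, [1.4, 0.5])]
side breaker_1 [([0.7675, -0.0821, -0.0046], 0.87, [195.5, -92.6]), ([0.7678, -0.0273, 0.0007], 0.65, [191.7, -37.9]), ([0.3858, -0.1191, -0.0016], 0.56, [-182.4, -158.1]), ([0.777, 0.1598, -0.0006], 0.52, [186.8, 149.3])]
```

```bash
cat >> h.py <<'E'
Q=np.array([0.580,0.0245,-0.075])
def W(x,y,z,q=None):  # own mm -> world
    q=Q if q is None else q
    c,s=np.cos(q[2]),np.sin(q[2]); return np.array([q[0]+(c*x-s*y)/1e3,q[1]+(s*x+c*y)/1e3,z])
def own(X,q=None):
    q=Q if q is None else q
    c,s=np.cos(q[2]),np.sin(q[2]); d=np.array(X[:2])-q[:2]; return np.array([c*d[0]+s*d[1],-s*d[0]+c*d[1]])*1e3
def Rd(yaw):  # jaw axis (tool y) at world angle yaw, tool down
    y=np.array([np.cos(yaw),np.sin(yaw),0]); z=np.array([0,0,-1.]); return np.column_stack([np.cross(y,z),y,z])
def F(n=4):
    f=[]
    for _ in range(n): f.append(readout.get_obs()['force']); arm.pause(.02)
    return np.mean(f,0)
def st(msg=''):
    o=readout.get_obs(); print(msg,'t%.1f'%o['clock'],'own',own(o['eef_pos']).round(1),'z%.4f'%o['eef_pos'][2],'F',o['force'].round(1),'M',o['moment'].round(2),'w%.4f'%o['width'])
def bestyaw(pos,yaw):
    c=[]
    for y in (yaw,yaw+np.pi):
        j=kinematics.ik(pos,Rd(y))
        if j is not None: c.append((abs(j[5]),y,j))
    c.sort(key=lambda a:a[0]); return c
E
python3 - <<'E'
from h import *
eoat.grip(0.0)
for x,y,z in ((-45,58.5,.12),(45,93,.12),(45,-93,.12)):
    for a in (0,np.pi/2,-np.pi/2-1.2+np.pi):
        print(x,y,round(a,2),[(round(c[1],2),np.round(c[2],0)) for c in bestyaw(W(x,y,z),Q[2]+a)])
p=W(-45+9,58.5,.13)
y=bestyaw(p,Q[2]+np.pi/2)[0][1]
print(y); R=Rd(y)
arm.move_ptp(p,R); st()
arm.line_to(W(-36,58.5,.086),.1); arm.pause(.2); f0=F(); st('above')
for k in range(12):
    z=.085-.001*k
    arm.line_to(W(-36,58.5,z),.02); f=F()-f0
    print(round(z,4),f.round(2),round(readout.get_obs()['eef_pos'][2],4))
    if f[2]>4.6: break
E
```

```text
-45 58.5 0 [(np.float64(3.07), array([  2.,  13., -20.,  58.,   0., -83.])), (np.float64(-0.08), array([  2.,  13., -20.,  58.,   0.,  97.]))]
-45 58.5 1.57 [(np.float64(1.5), array([  2.,  13., -20.,  58.,   0.,   7.])), (np.float64(4.64), array([   2.,   13.,  -20.,   58.,    0., -173.]))]
-45 58.5 0.37 [(np.float64(0.3), array([  2.,  13., -20.,  58.,   0.,  75.])), (np.float64(3.44), array([   2.,   13.,  -20.,   58.,    0., -105.]))]
45 93 0 [(np.float64(3.07), array([  4.,  22.,  -7.,  61.,   0., -81.])), (np.float64(-0.08), array([ 4., 22., -7., 61.,  0., 99.]))]
45 93 1.57 [(np.float64(1.5), array([ 4., 22., -7., 61.,  0.,  9.])), (np.float64(4.64), array([   4.,   22.,   -7.,   61.,    0., -171.]))]
45 93 0.37 [(np.float64(0.3), array([ 4., 22., -7., 61.,  0., 78.])), (np.float64(3.44), array([   4.,   22.,   -7.,   61.,    0., -102.]))]
45 -93 0 [(np.float64(-0.08), array([-13.,  20., -10.,  60.,   0.,  82.])), (np.float64(3.07), array([-13.,  20., -10.,  60.,   0., -98.]))]
45 -93 1.57 [(np.float64(1.5), array([-13.,  20., -10.,  60.,   0.,  -8.])), (np.float64(4.64), array([-13.,  20., -10.,  60.,   0., 172.]))]
45 -93 0.37 [(np.float64(0.3), array([-13.,  20., -10.,  60.,   0.,  60.])), (np.float64(3.44), array([ -13.,   20.,  -10.,   60.,    0., -120.]))]
1.4957963267948966
 t5.2 own [-35.9  59.2] z0.1302 F [-0.6 -0.2  0.1] M [ 0.   -0.03  0.02] w-0.0002
above t6.1 own [-35.3  58.6] z0.0868 F [0.3 0.3 0.2] M [-0.   -0.   -0.02] w-0.0001
0.085 [-0.47 -0.2   0.33] 0.085
0.084 [ 0.11 -0.15  0.41] 0.0839
0.083 [ 0.51 -0.13 -0.09] 0.083
0.082 [0.11 0.24 0.07] 0.082
0.081 [0.01 0.1  0.22] 0.0811
0.08 [-0.14  0.36  1.93] 0.0802
0.079 [ 0.3  -0.07  2.88] 0.0792
0.078 [ 0.5  -0.27  3.64] 0.0782
0.077 [ 0.27 -0.34  4.82] 0.0772
```

```bash
cat >> h.py <<'E'
def stroke(wy,a,b,z=.0775,lift=.087,v=.05,n=4,wx=-45):
    """press at wx+a, stroke to wx+b, lift; returns mean forces along"""
    arm.line_to(W(wx+a,wy,lift),.15); arm.line_to(W(wx+a,wy,z),.05)
    fs=[]
    for k in range(1,n+1):
        arm.line_to(W(wx+a+(b-a)*k/n,wy,z),v); fs.append(readout.get_obs()['force'].round(1).tolist())
    return fs
E
python3 - <<'E'
from h import *
save('s1a',vision.grab_frame('side'),(280,160,400,240),6)
for k in range(4):
    arm.line_to(W(-36-4.5*(k+1),58.5,.077),.05); st()
save('s1b',vision.grab_frame('side'),(280,160,400,240),6)
arm.line_to(W(-54,58.5,.087),.1)
E
python3 -c "
import cv2,numpy as np
cv2.imwrite('pics/s1.png',np.hstack([cv2.resize(cv2.imread('pics/s1%s.png'%k),(400,267)) for k in 'ab']))"
```

```text
t9.3 own [-41.   58.5] z0.0770 F [ 0.2 -0.   5.4] M [-0.    0.02  0.02] w0.0002
 t9.5 own [-45.8  58.5] z0.0769 F [-0.8 -0.4  4.4] M [0.   0.08 0.02] w-0.0000
 t9.8 own [-50.2  58.5] z0.0769 F [-0.6  1.2  4.6] M [0.04 0.07 0.03] w-0.0002
 t10.0 own [-54.8  58.5] z0.0768 F [-0.8 -0.   5. ] M [0.08 0.16 0.02] w-0.0001
```

View pics/s1.png

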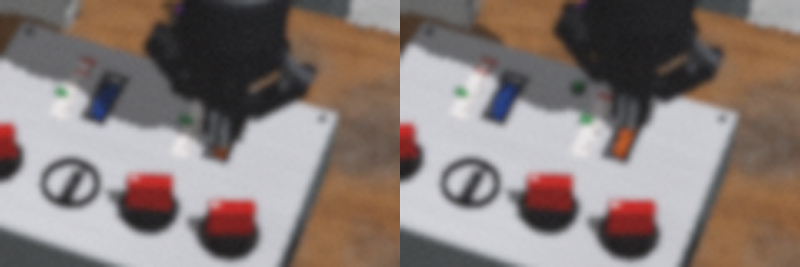

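Run:
```python
from h import *
for i in range(4):
    fs=stroke(58.5,9,-9,z=.077); print([f[0] for f in fs],[f[2] for f in fs])
    arm.line_to(W(-54,58.5,.087),.15)
    if np.mean([f[0] for f in fs][-2:])>2.5: break
arm.line_to(W(-95,58.5,.10),.3); arm.move_ptp(W(-100,110,.20),Rd(1.4958)); st()
save('t2',vision.grab_frame('top'),(250,150,390,300),5)
save('s2',vision.grab_frame('side'),(280,160,400,240),6)
```

```text
[-0.1, 0.6, 0.2, -0.1] [5.1, 4.0, 4.8, 4.6]
[0.3, 0.2, 1.8, 1.7] [4.5, 5.0, 5.3, 3.4]
[2.2, 1.8, 2.0, 1.2] [3.6, 5.4, 4.8, 3.8]
[1.9, 1.9, 1.5, 1.7] [4.5, 3.8, 4.9, 3.9]
 t18.6 own [-99.  110.5] z0.2006 F [-0.4 -1.2 -0.2] M [-0.02  0.02  0.01] w-0.0002
```

View pics/t2.png

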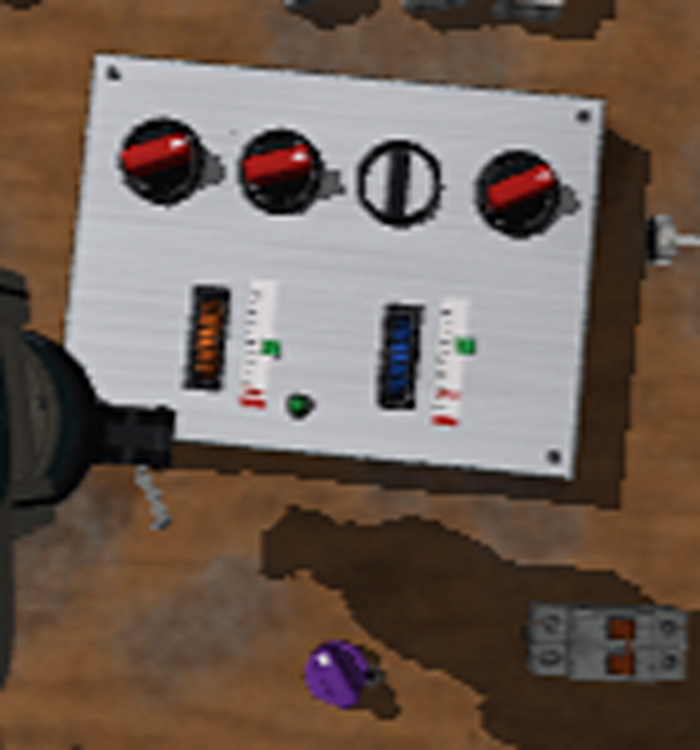

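View pics/s2.png

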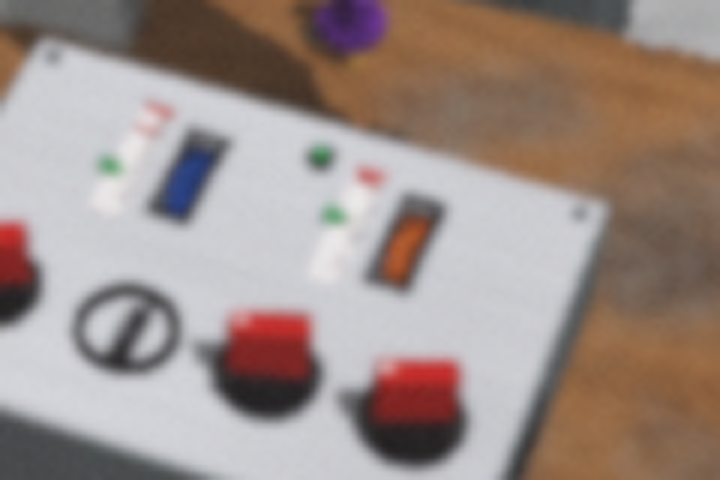

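```bash
cat >> h.py <<'E'
from scipy.ndimage import map_coordinates
def profile(im,yc,cam='top',z=.073,dy=(-10,-8,-6,-4,-2,0,2,4),xs=np.arange(-82,-14,1.)):
    """per own-x: redness & greenness, max over dy"""
    im=im.astype(float); out=[]
    for x in xs:
        uv=np.array([proj(cam,W(x,yc+d,z)) for d in dy]).T
        c=np.array([map_coordinates(im[...,k],[uv[1],uv[0]],order=1) for k in range(3)])
        out.append([(c[0]-(c[1]+c[2])/2).mean(),(c[1]-(c[0]+c[2])/2).mean()])
    return xs,np.array(out)
E
python3 - <<'E'
from h import *
im=vision.grab_frame('top'); np.save('im_t2.npy',im)
for yc in (32,-66.5):
    xs,o=profile(im,yc)
    print(yc); print('\n'.join(f'{x:.0f}:{a:.0f}/{b:.0f}' for x,(a,b) in zip(xs,o) if a>8 or b>8).replace('\n',' '))
save('t2z',im,(292,200,352,240),12)
E
```

```text
32
-80:9/-7 -79:25/-15 -78:48/-26 -77:72/-37 -76:89/-45 -75:66/-33 -74:36/-19 -73:20/-11 -72:33/-17 -71:47/-24 -70:40/-20 -69:25/-13 -68:10/-6 -51:-12/16 -50:-28/36 -49:-33/44 -48:-30/41 -47:-28/39 -46:-27/38 -45:-27/37 -44:-24/33 -43:-13/18
-66.5
-79:24/-15 -78:64/-33 -77:94/-46 -76:83/-41 -75:66/-33 -74:40/-21 -73:17/-10 -66:10/-6 -65:24/-13 -64:38/-20 -63:43/-22 -62:47/-24 -61:34/-18 -60:16/-9 -41:-11/16 -40:-18/26 -39:-22/31 -38:-26/36 -37:-27/37 -36:-27/38 -35:-27/37 -34:-19/27 -33:-12/16
```

View pics/t2z.png

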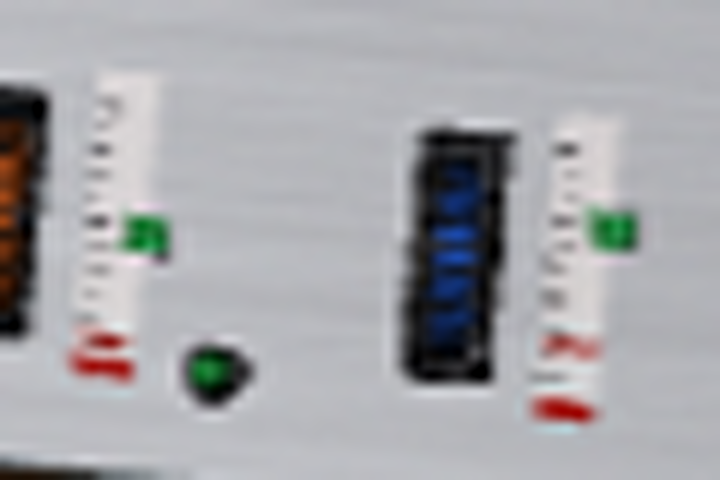

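Run:
```python
from h import *
R=Rd(1.4958); wy=-40
arm.move_ptp(W(-54,wy,.12),R); 
fs=stroke(wy,-9,9,z=.077); print(fs); arm.line_to(W(-36,wy,.087),.15)
fs=stroke(wy,-7,7,z=.077); print(fs); arm.line_to(W(-38,wy,.087),.15)
arm.move_ptp(W(-100,110,.20),R); st()
im=vision.grab_frame('top')
for yc in (32,-66.5):
    xs,o=profile(im,yc); a=np.clip(o-8,0,None); a[:,0]*=xs>-73.5
    print(yc,'pointer',(a[:,0]@xs)/a[:,0].sum(),'clip',(a[:,1]@xs)/a[:,1].sum(), a.sum(0))
save('t3z',im,(292,200,352,240),12)
```

```text
[[0.7, 3.1, 3.7], [1.2, 3.3, 4.7], [1.7, 3.2, 4.6], [0.9, 3.5, 4.6]]
[[0.8, -0.2, 4.5], [-0.2, -1.1, 4.0], [0.3, -1.2, 5.2], [-0.1, -2.4, 5.0]]
 t24.1 own [-100.4  109.5] z0.1989 F [ 0.1 -1.2 -0.5] M [-0.    0.02  0.01] w-0.0002
32 pointer -70.82907162882178 clip -47.09273351030726 [129.94507375 230.8190375 ]
-66.5 pointer -45.63903578650047 clip -36.93599244794985 [150.25791707 194.73381893]
```

View pics/t3z.png

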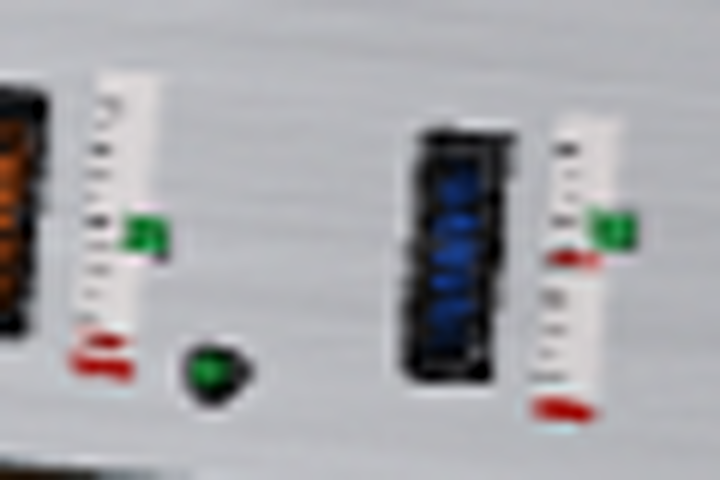

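```bash
cat >> h.py <<'E'
def readp(n):
    im=vision.grab_frame('top'); r={}
    for yc in (32,-66.5):
        xs,o=profile(im,yc); a=np.clip(o-8,0,None); a[:,0]*=xs>-73.5
        print(yc,'pointer %.1f clip %.1f'%((a[:,0]@xs)/max(a[:,0].sum(),1),(a[:,1]@xs)/max(a[:,1].sum(),1)), a.sum(0).round())
    save(n,im,(292,200,352,240),12)
E
python3 - <<'E'
from h import *
R=Rd(1.4958); wy=-40
arm.move_ptp(W(-53,wy,.11),R); 
fs=stroke(wy,-8,8,z=.077); print(fs); arm.line_to(W(-37,wy,.087),.15)
arm.move_ptp(W(-100,110,.20),R); st()
readp('t4z')
im=vision.grab_frame('side'); save('s4',im)
print([(np.round(d['xyz'],3),d['confidence'])for d in vision.landmark_of('side','tray')])
E
```

```text
[[0.1, 2.4, 3.9], [0.4, 4.4, 4.9], [0.8, 2.9, 5.1], [0.7, 2.4, 4.8]]
 t27.6 own [-100.3  109.3] z0.1989 F [ 0.3 -0.5  0. ] M [-0.02 -0.03 -0.04] w-0.0001
32 pointer -70.8 clip -47.1 [128. 232.]
-66.5 pointer -39.5 clip -38.8 [78. 89.]
[(array([ 0.537,  0.366, -0.001]), 0.91)]
```

View pics/t4z.png

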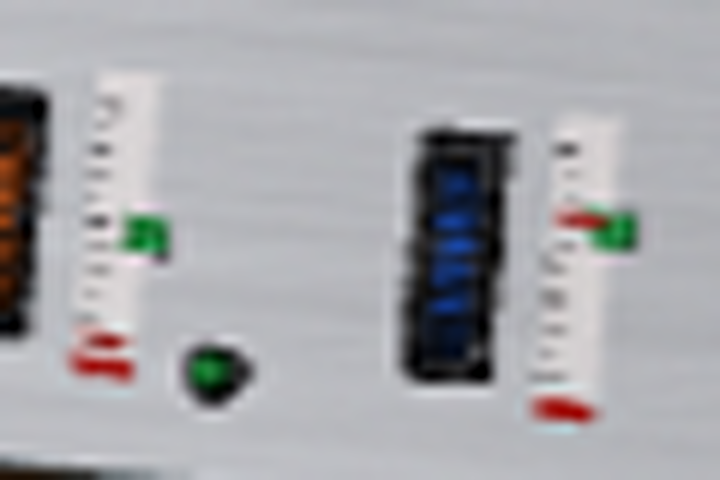

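```bash
cat >> h.py <<'E'
def readp2(n=None,im=None):
    im=vision.grab_frame('top') if im is None else im
    for yc in (32,-66.5):
        for nm,dy,ch in (('ptr',(-1,0,1,2,3,4),0),('clip',(-6,-7,-8,-9,-10),1)):
            xs,o=profile(im,yc,dy=dy); a=o[:,ch].copy(); 
            if ch==0:a[xs<-73.5]=0
            a[a<8]=0
            print(yc,nm,'c %.1f'%((a@xs)/max(a.sum(),1)),'half',xs[a>a.max()/2][[0,-1]],end='; ')
        print()
    if n: save(n,im,(292,200,352,240),12)
E
python3 - <<'E'
from h import *
readp2()
readp2(im=np.load('im_t2.npy'))
c=vision.camera_info('side')
for x,y in ((-37,-66.5),(-35,-66.5)):print(proj('side',W(x,y,.073)))
save('s5z',vision.grab_frame('side'),(290,175,340,205),16)
E
```

```text
32 ptr c -70.6 half [-73. -69.]; 32 clip c -47.0 half [-50. -44.]; 
-66.5 ptr c -38.4 half [-37. -34.]; -66.5 clip c -37.4 half [-41. -34.]; 
32 ptr c -70.6 half [-73. -69.]; 32 clip c -47.0 half [-50. -44.]; 
-66.5 ptr c -63.6 half [-64. -61.]; -66.5 clip c -37.1 half [-41. -34.]; 
[300.20400676 188.01160303]
[299.90689638 188.54120501]
```

View pics/s5z.png

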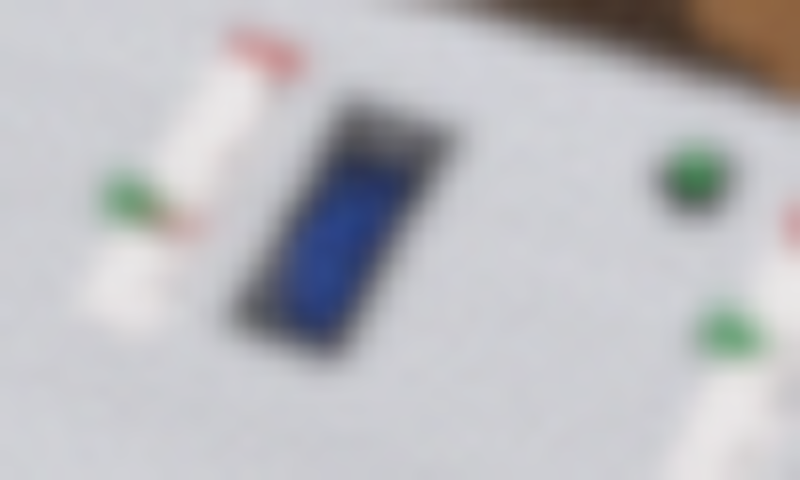

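View pics/s4.png

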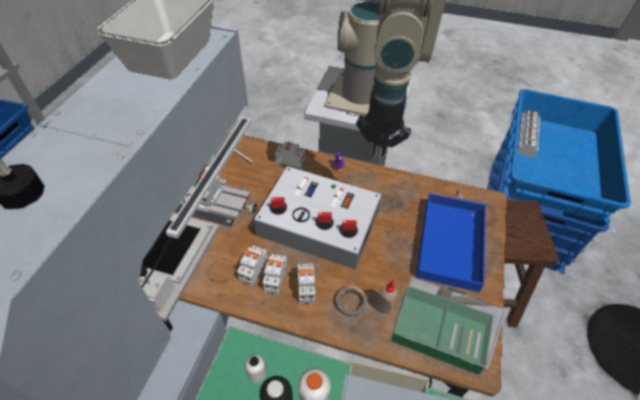

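Run:
```python
from h import *
R=Rd(1.4958); wy=-40
arm.move_ptp(W(-43,wy,.11),R); 
fs=stroke(wy,2,-1.5,z=.077); print(fs); arm.line_to(W(-46.5,wy,.087),.15)
arm.move_ptp(W(-100,110,.20),R); st()
readp2('t6z')
```

```text
[[1.3, 2.6, 5.0], [1.3, 3.5, 4.2], [1.2, 3.9, 4.9], [1.6, 2.2, 5.5]]
 t31.3 own [-100.5  109.3] z0.1988 F [ 0.1 -0.6 -0.5] M [-0.    0.06  0.02] w-0.0004
32 ptr c -70.6 half [-73. -69.]; 32 clip c -47.0 half [-50. -44.]; 
-66.5 ptr c -43.7 half [-73. -38.]; -66.5 clip c -36.5 half [-39. -34.];
```

View pics/t6z.png

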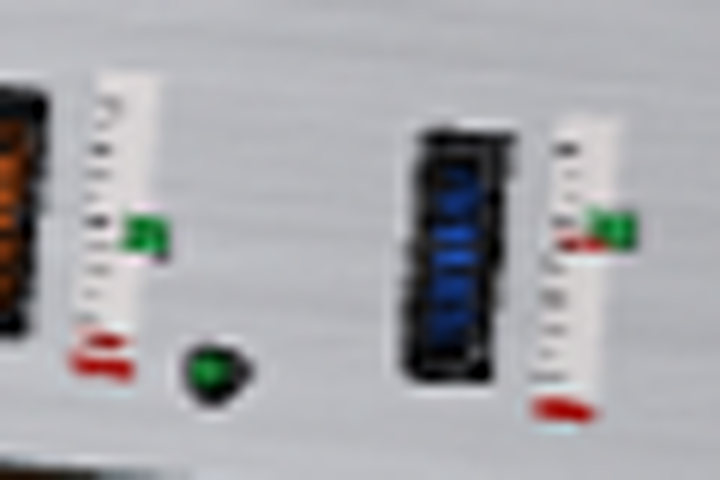

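```bash
cat >> h.py <<'E'
def nudge(wy,d,z=.077,wx=-45,v=.03):
    """settled, centred stroke of d mm; prints actual TCP travel while pressed"""
    a=-d/2
    arm.line_to(W(wx+a,wy,.084),.1); arm.pause(.5)
    arm.line_to(W(wx+a,wy,z),.03); arm.pause(.3); p0=own(readout.get_obs()['eef_pos'])
    arm.line_to(W(wx+a+d,wy,z),v); arm.pause(.4); p1=own(readout.get_obs()['eef_pos']); st('end')
    arm.line_to(W(wx+a+d,wy,.09),.03); print('travel',(p1-p0).round(2))
E
python3 - <<'E'
from h import *
R=Rd(1.4958); wy=-40
arm.move_ptp(W(-47,wy,.10),R); nudge(wy,4.2)
arm.move_ptp(W(-100,110,.20),R); st()
readp2('t7z')
E
```

```text
end t34.3 own [-42.8 -40.1] z0.0771 F [-0.4 -0.2  5.5] M [-0.22 -0.07 -0.01] w0.0001
travel [3.73 0.02]
 t35.7 own [-100.3  109.5] z0.1991 F [ 0.2  0.3 -0.6] M [-0.05 -0.02 -0.03] w0.0001
32 ptr c -70.6 half [-73. -69.]; 32 clip c -47.0 half [-50. -44.]; 
-66.5 ptr c -41.2 half [-39. -37.]; -66.5 clip c -37.0 half [-41. -34.];
```

View pics/t7z.png

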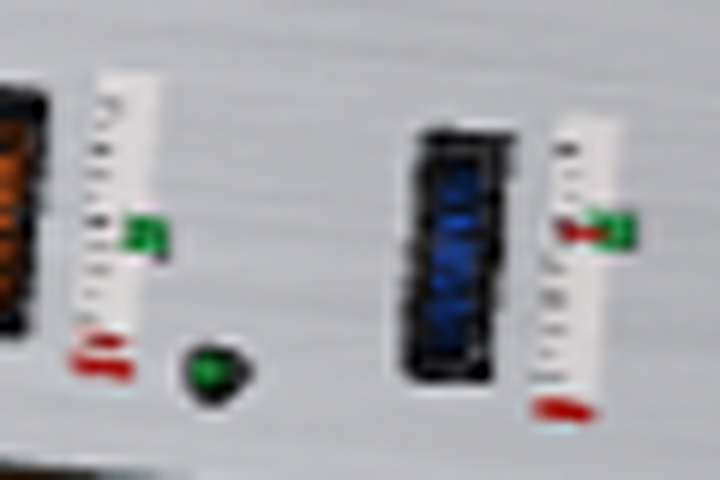

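Run:
```python
from h import *
im=vision.grab_frame('top'); np.save('im_t5.npy',im)
big=cv2.resize(im,None,fx=8,fy=8,interpolation=cv2.INTER_CUBIC).astype(float)
for y in (93,31,-93):
    c0=proj('top',W(45,y,.11)); 
    x0,y0=int((c0[0]-10)*8),int((c0[1]-10)*8); s=big[y0:y0+160,x0:x0+160]
    red=s[...,0]-(s[...,1]+s[...,2])/2
    for th in (60,90):
        m=(red>th).astype(np.uint8); n,l,stt,ce=cv2.connectedComponentsWithStats(m); k=1+np.argmax(stt[1:,4])
        pts=np.argwhere(l==k)[:,::-1]
        P=np.array([unproj('top',((p[0]+x0+.5)/8-.5,(p[1]+y0+.5)/8-.5),.110)[:2] for p in pts[::3]])
        O=np.array([own(p) for p in P]); mu=O.mean(0); w,v=np.linalg.eigh(np.cov((O-mu).T)); d=v[:,1]*np.sign(v[0,1])
        r=cv2.minAreaRect((O*10).astype(np.float32))
        print(y,th,'centre',mu.round(1),'pca ang',round(np.arctan2(d[1],d[0]),3),'rect',np.round(r[0],0),np.round(r[1],0),round(r[2],1))
for c in ('top','side'):
    im=vision.grab_frame(c)
    print(c,[(np.round(d['xyz'],3),d['confidence'])for d in vision.landmark_of(c,'tray')])
    d=vision.outline_of(c,'tray')
    m=d[0]['mask'].astype(np.uint8);cn=max(cv2.findContours(m,0,2)[0],key=cv2.contourArea)
    h=cv2.convexHull(cn); ap=cv2.approxPolyDP(h,6,True)[:,0]; print([(a.tolist(),unproj(c,a,.038)[:2].round(3).tolist()) for a in ap])
save('t8',im)
```

```text
93 60 centre [44.3 92.4] pca ang -1.194 rect [447. 920.] [124. 338.] 22.9
93 90 centre [44.4 93. ] pca ang -1.191 rect [449. 922.] [106. 324.] 22.3Traceback (most recent call last):
  File "<stdin>", line 11, in <module>
  File "h.py", line 10, in unproj
    c=vision.camera_info(cam); R=np.array(c['R']);t=np.array(c['t'])
ValueError: time passes only in moves, steps and waits
```

```bash
sed -i "s/c=vision.camera_info(cam);/c=CI(cam);/" h.py; sed -i "2a _c={}\ndef CI(n):\n    if n not in _c: _c[n]=vision.camera_info(n)\n    return _c[n]" h.py
cat > tray.py <<'E'
from h import *
def tray(c='side'):
    im=vision.grab_frame(c)
    l=[(np.round(d['xyz'],3).tolist(),round(d['confidence'],2))for d in vision.landmark_of(c,'tray')]; print(c,l)
    d=vision.outline_of(c,'tray')
    if d:
        m=d[0]['mask'].astype(np.uint8);cn=max(cv2.findContours(m,0,2)[0],key=cv2.contourArea)
        h=cv2.convexHull(cn)[:,0]; P=np.array([unproj(c,a,.038)[:2] for a in h]); r=cv2.minAreaRect((P*1000).astype(np.float32)); print(c,'rect',np.round(r[0]),np.round(r[1]),round(r[2],1))
    return im
E
python3 - <<'E'
from tray import *
im=np.load('im_t5.npy')
big=cv2.resize(im,None,fx=8,fy=8,interpolation=cv2.INTER_CUBIC).astype(float)
for y in (93,31,-93):
    c0=proj('top',W(45,y,.11)); 
    x0,y0=int((c0[0]-10)*8),int((c0[1]-10)*8); s=big[y0:y0+160,x0:x0+160]
    red=s[...,0]-(s[...,1]+s[...,2])/2
    for th in (60,90):
        m=(red>th).astype(np.uint8); n,l,stt,ce=cv2.connectedComponentsWithStats(m); k=1+np.argmax(stt[1:,4])
        pts=np.argwhere(l==k)[:,::-1]
        P=np.array([unproj('top',((p[0]+x0+.5)/8-.5,(p[1]+y0+.5)/8-.5),.110)[:2] for p in pts[::3]])
        O=np.array([own(p) for p in P]); mu=O.mean(0); w,v=np.linalg.eigh(np.cov((O-mu).T)); d=v[:,1]*np.sign(v[0,1])
        r=cv2.minAreaRect((O*10).astype(np.float32))
        print(y,th,'centre',mu.round(1),'pca ang',round(np.arctan2(d[1],d[0]),3),'rect',np.round(r[0],0),np.round(r[1],0),round(r[2],1))
tray('top'); save('s8',tray('side'))
E
```

```text
93 60 centre [44.3 92.4] pca ang -1.194 rect [447. 920.] [124. 338.] 22.9
93 90 centre [44.4 93. ] pca ang -1.191 rect [449. 922.] [106. 324.] 22.3
31 60 centre [44.3 30.4] pca ang -1.238 rect [444. 297.] [126. 337.] 18.2
31 90 centre [44.4 31.2] pca ang -1.232 rect [450. 300.] [108. 323.] 18.5
-93 60 centre [ 43.7 -93.2] pca ang -1.076 rect [ 438. -932.] [120. 339.] 28.2
-93 90 centre [ 43.7 -92.5] pca ang -1.072 rect [ 442. -931.] [106. 321.] 27.4
top [([0.581, 0.024, -0.001], 0.39)]
top rect [540. 362.] [246. 159.] 1.1
side [([0.538, 0.363, -0.002], 0.56), ([0.772, 0.052, 0.0], 0.32)]
side rect [553. 364.] [273. 153.] 2.6
```

```bash
cat > plug.py <<'E'
from tray import *
YF=Q[2]+np.pi/2
def take(y,ang,x=45,z=.085,op=.036):
    eoat.grip(op)
    R0=Rd(YF+ang)
    arm.move_ptp(W(x,y,.16),R0); arm.line_to(W(x,y,.125),.15); arm.pause(.2)
    arm.line_to(W(x,y,z),.08); st('down'); eoat.grip(0.0); arm.pause(.15); st('grip')
def turn(y,ang,x=45,z=.085,over=.03,n=6):
    a=ang
    for k in range(1,n+1):
        a=ang+(over-ang)*k/n
        arm.move_ptp(W(x,y,z),Rd(YF+a)); arm.pause(.05); o=readout.get_obs(); print('turn %.2f'%a,'M',o['moment'].round(2),'F',o['force'].round(1),'w%.4f'%o['width'])
    arm.move_ptp(W(x,y,z),Rd(YF)); arm.pause(.2); st('turned')
def lift(y,x=45,z=.085):
    for dz in (.005,.010,.016,.025):
        arm.line_to(W(x,y,z+dz),.04); o=readout.get_obs(); print('lift',dz,'F',o['force'].round(1),'M',o['moment'].round(2),'w%.4f'%o['width'])
        if o['force'][2]<-12: print('STUCK'); return False
    return True
E
python3 - <<'E'
from plug import *
take(93,-1.19); turn(93,-1.19)
print(lift(93)); st()
save('s9',vision.grab_frame('side'),(280,140,440,260),5)
E
```

```text
down t38.8 own [44.8 93. ] z0.0845 F [ 0.5 -0.5  0.1] M [-0.02 -0.04  0.02] w0.0358
grip t39.3 own [45.8 93.1] z0.0858 F [-0.1 -0.2  2.4] M [-0.02 -0.02 -0.04] w0.0110
turn -0.99 M [0.01 0.09 0.03] F [-0.7  0.8  5.4] w0.0108
turn -0.78 M [-0.02  0.05  0.03] F [0.3 0.6 5.2] w0.0104
turn -0.58 M [-0.08  0.04 -0.01] F [-1.4  0.3  5.4] w0.0107
turn -0.38 M [-0.04  0.03  0.08] F [-0.2  0.3  5.7] w0.0109
turn -0.17 M [-0.01  0.01  0.02] F [ 0.4 -0.3  5.6] w0.0114
turn 0.03 M [-0.05  0.07  0.05] F [-0.2 -0.3  4.7] w0.0107
turned t41.9 own [45.8 93. ] z0.0858 F [-0.5 -1.1  6.2] M [-0.02 -0.02 -0.04] w0.0106
lift 0.005 F [-0.1 -1.2 -1.1] M [-0.01 -0.   -0.02] w0.0108
lift 0.01 F [-0.4  1.1 -0.2] M [-0.01  0.03  0.04] w0.0105
lift 0.016 F [ 0.1  0.1 -1.3] M [-0.   -0.01  0.05] w0.0108
lift 0.025 F [-0.3  0.7 -1.1] M [ 0.04  0.04 -0.01] w0.0111
True
 t43.1 own [45.4 93.1] z0.1106 F [-0.3  0.7 -1.1] M [ 0.04  0.04 -0.01] w0.0111
```

View pics/s9.png

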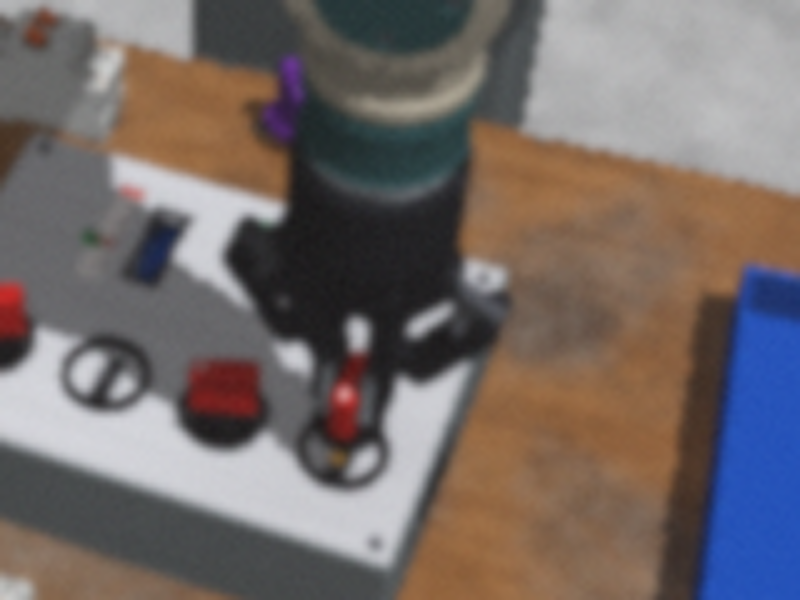

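The first plug is out: the red bar is in the jaws and its socket at crop (343,450) is empty. Next I'll look at the tray again and lay the plug in it.

```bash
cat >> plug.py <<'E'
def place(tx,ty,z=.038,yaw=None):
    o=readout.get_obs(); p=o['eef_pos']; R=Rd(YF if yaw is None else yaw)
    arm.line_to([p[0],p[1],.19],.25)
    arm.move_ptp([tx,ty,.19],R); print('w%.4f'%readout.get_obs()['width'])
    arm.line_to([tx,ty,.07],.2); arm.pause(.1); st('over')
    for zz in (.055,.045,z):
        arm.line_to([tx,ty,zz],.05); o=readout.get_obs(); print(zz,o['force'].round(1))
        if o['force'][2]>8: break
    eoat.grip(.05); arm.line_to([tx,ty,.15],.25); st('released')
E
python3 - <<'E'
from plug import *
o=readout.get_obs(); arm.line_to([*o['eef_pos'][:2],.19],.25)
tray('side')
place(.540-.07,.363)
im=vision.grab_frame('side'); save('s10',im,(240,140,500,300),3)
E
```

```text
side [([0.539, 0.363, -0.002], 0.62)]
side rect [553. 364.] [273. 154.] 2.0
w0.0112
over t46.0 own [-133.3  330.2] z0.0719 F [-1.   0.9 -0.3] M [ 0.01  0.06 -0.04] w0.0106
0.055 [-1.4  0.6 -0.8]
0.045 [ 0.1  0.3 -0.9]
0.038 [-0.7 -1.3 -0.4]
released t48.2 own [-135.   329.4] z0.1504 F [-1.2 -0.9 -0.5] M [-0.03  0.01 -0.01] w0.0500
```

View pics/s10.png

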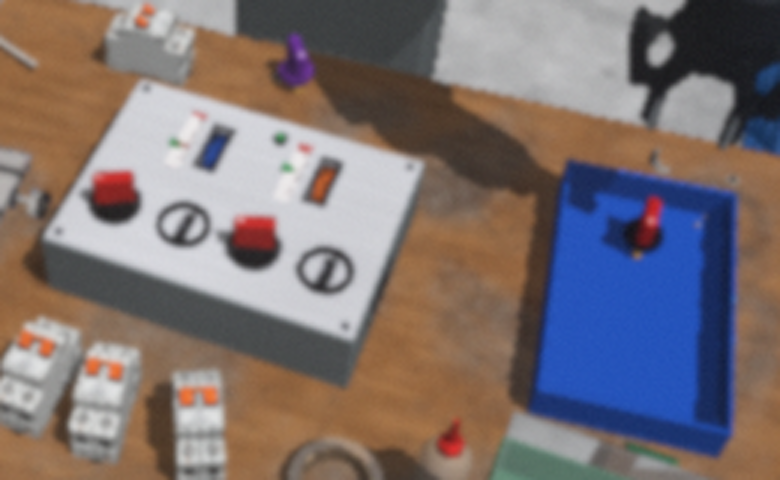

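Run:
```python
from plug import *
o=readout.get_obs(); arm.line_to([*o['eef_pos'][:2],.2],.25)
take(31,-1.23); turn(31,-1.23)
print(lift(31)); st()
o=readout.get_obs(); arm.line_to([*o['eef_pos'][:2],.19],.25); arm.pause(.1)
save('s11',tray('side'),(240,140,500,300),3)
```

```text
down t51.4 own [44.8 30.9] z0.0845 F [ 0.8  0.4 -0.4] M [-0.01 -0.01  0.03] w0.0362
grip t51.9 own [45.7 31.1] z0.0858 F [ 0.3 -0.2  2.8] M [ 0.01 -0.01  0.01] w0.0105
turn -1.02 M [0.02 0.04 0.06] F [-0.6  1.1  4.5] w0.0108
turn -0.81 M [0.02 0.06 0.02] F [-0.6 -0.5  5.2] w0.0109
turn -0.60 M [0.04 0.09 0.03] F [-0.1 -0.1  5.3] w0.0108
turn -0.39 M [ 0.04  0.03 -0.03] F [0.8 0.2 5.6] w0.0107
turn -0.18 M [ 0.05 -0.03  0.07] F [0.7 0.3 4.7] w0.0112
turn 0.03 M [ 0.01 -0.    0.05] F [0.9 0.8 5.5] w0.0106
turned t54.6 own [45.7 31. ] z0.0858 F [0.9 0.4 5. ] M [ 0.01  0.05 -0.04] w0.0107
lift 0.005 F [-0.3  0.2 -0.8] M [-0.03  0.04  0.  ] w0.0109
lift 0.01 F [-1.2  1.1 -1. ] M [-0.    0.04  0.  ] w0.0104
lift 0.016 F [-0.3  1.1 -1.3] M [-0.06 -0.02  0.  ] w0.0108
lift 0.025 F [ 0.1 -1.6 -1.3] M [ 0.03  0.04 -0.03] w0.0103
True
 t55.8 own [45.5 31. ] z0.1106 F [ 0.1 -1.6 -1.3] M [ 0.03  0.04 -0.03] w0.0103
side [([0.536, 0.363, -0.0], 0.73)]
side rect [553. 364.] [274. 154.] 2.2
```

View pics/s11.png

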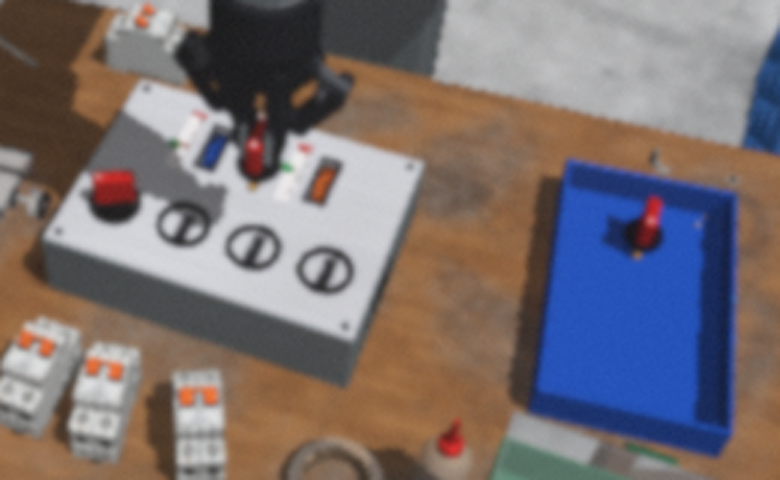

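The second plug is held at crop (255,150) and the tray hasn't moved. I'll place this one, then take the third.

Run:
```python
from plug import *
place(.540+.005,.363)
w=readout.get_obs()
o=readout.get_obs(); arm.line_to([*o['eef_pos'][:2],.2],.25)
im=vision.grab_frame('side'); save('s12',im,(240,140,500,300),3)
take(-93,-1.075); turn(-93,-1.075)
print(lift(-93)); st()
o=readout.get_obs(); arm.line_to([*o['eef_pos'][:2],.19],.25); arm.pause(.1)
save('s13',tray('side'),(240,140,500,300),3)
```

```text
w0.0107
over t58.8 own [-58.4 335.7] z0.0722 F [ 0.2 -0.3 -0.2] M [-0.01  0.01  0.03] w0.0108
0.055 [ 0.5 -0.2 -1.3]
0.045 [ 0.  -0.2 -1.3]
0.038 [ 0.9 -0.1  0. ]
released t61.0 own [-60.1 335. ] z0.1506 F [-0.7 -0.5 -0.3] M [-0.01  0.02  0.02] w0.0499
down t64.5 own [ 44.8 -93. ] z0.0845 F [-0.3 -0.2 -0.1] M [-0.03  0.01 -0.04] w0.0360
grip t65.0 own [ 45.8 -93.1] z0.0858 F [0.7 0.9 2.7] M [-0.06 -0.01  0.08] w0.0107
turn -0.89 M [0.06 0.07 0.06] F [-0.3  0.1  5.3] w0.0108
turn -0.71 M [-0.    0.02  0.03] F [-0.7 -0.1  5.5] w0.0107
turn -0.52 M [0. 0. 0.] F [-0.2 -1.1  6.5] w0.0103
turn -0.34 M [ 0.04 -0.    0.08] F [-0.5  0.6  5.8] w0.0107
turn -0.15 M [0.01 0.03 0.04] F [ 1.1 -0.2  4.4] w0.0110
turn 0.03 M [0.01 0.04 0.03] F [-0.6 -1.   4.6] w0.0111
turned t67.6 own [ 45.7 -93.1] z0.0858 F [-0.1 -0.2  5.4] M [ 0.05  0.04 -0.02] w0.0108
lift 0.005 F [ 0.5 -0.5 -0.6] M [-0.03 -0.   -0.01] w0.0105
lift 0.01 F [-0.2  0.2 -1.4] M [-0.01 -0.   -0.  ] w0.0107
lift 0.016 F [ 0.8  0.4 -0.3] M [-0.01 -0.01  0.04] w0.0108
lift 0.025 F [-0.   0.5 -0.9] M [-0.01 -0.    0.02] w0.0107
True
 t68.8 own [ 45.4 -93.1] z0.1106 F [-0.   0.5 -0.9] M [-0.01 -0.    0.02] w0.0107
side [([0.535, 0.363, -0.002], 0.58)]
side rect [553. 364.] [274. 155.] 2.2
```

View pics/s13.png

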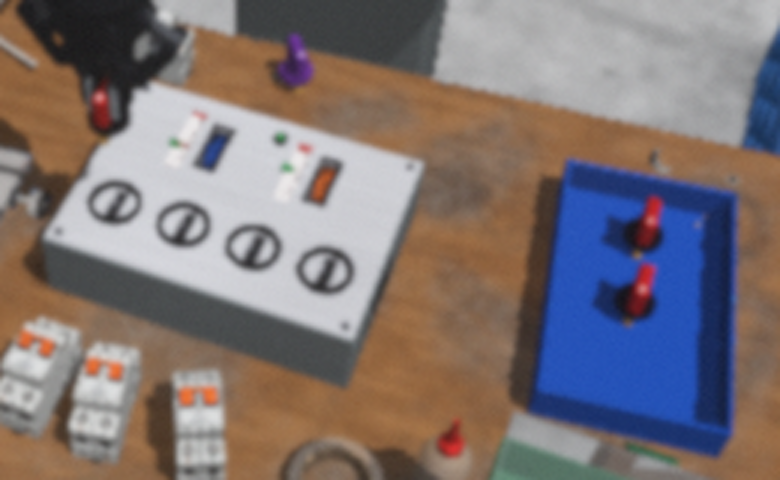

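Run:
```python
from plug import *
place(.540+.075,.363)
o=readout.get_obs(); arm.line_to([*o['eef_pos'][:2],.2],.25); 
eoat.grip(0); arm.move_ptp(W(-100,110,.20),Rd(YF)); arm.pause(.1)
save('s14',tray('side'),(240,140,500,300),3)
readp2('t14z'); np.save('im14.npy',vision.grab_frame('top'))
```

```text
w0.0107
over t72.2 own [ 11.4 340.9] z0.0725 F [-0.3  0.  -1.1] M [ 0.02 -0.    0.01] w0.0113
0.055 [-0.2  0.7 -1.2]
0.045 [ 0.7 -0.  -1.1]
0.038 [-0.4  0.6 -0.3]
released t74.4 own [  9.7 340.3] z0.1507 F [-0.4  0.1 -0.7] M [-0.06  0.06 -0.03] w0.0501
side [([0.535, 0.365, 0.0], 0.77)]
side rect [794. 165.] [76. 67.] 15.4
32 ptr c -70.6 half [-73. -69.]; 32 clip c -47.0 half [-50. -44.]; 
-66.5 ptr c -41.2 half [-39. -37.]; -66.5 clip c -37.0 half [-41. -34.];
```

View pics/s14.png

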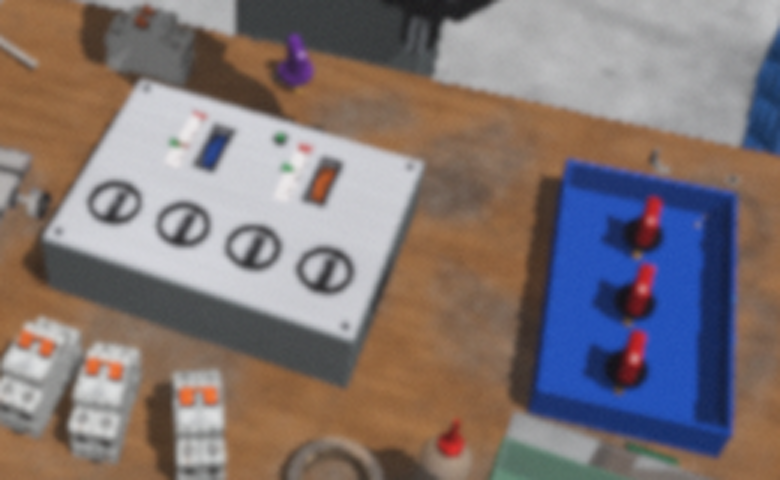

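View pics/t14z.png

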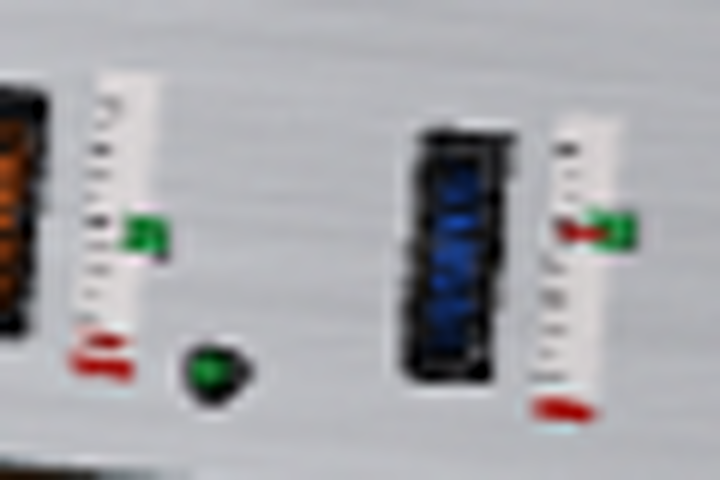

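All three plugs are standing in the tray and the orange pointer is still at zero. Now I'll roll the orange wheel up.

Run:
```python
from plug import *
arm.move_ptp(W(-52,58.5,.10),Rd(YF)); nudge(58.5,14); nudge(58.5,14)
arm.move_ptp(W(-100,110,.20),Rd(YF)); arm.pause(.1); readp2('t15z')
```

```text
end t79.7 own [-37.9  58.5] z0.0771 F [0.5 0.1 4.7] M [ 0.   -0.16  0.03] w0.0003
travel [13.45 -0.03]
end t82.7 own [-37.9  58.5] z0.0771 F [1.  1.  4.1] M [ 0.11 -0.22 -0.02] w0.0002
travel [13.52 -0.07]
32 ptr c -55.5 half [-54. -52.]; 32 clip c -47.0 half [-50. -44.]; 
-66.5 ptr c -41.2 half [-39. -37.]; -66.5 clip c -37.0 half [-41. -34.];
```

View pics/t15z.png

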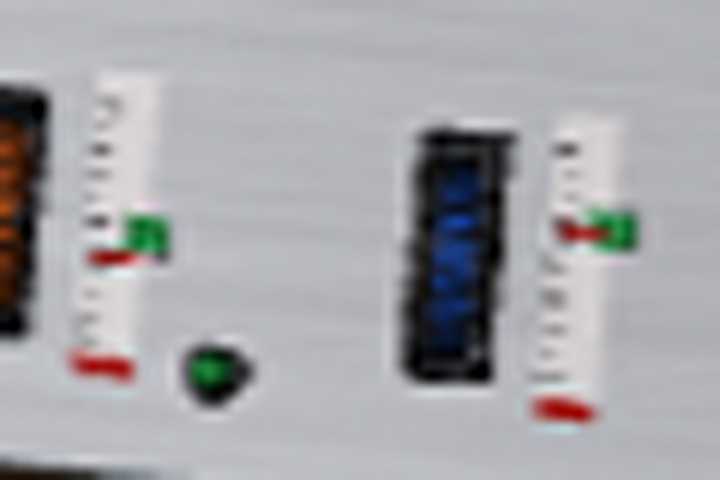

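Run:
```python
from plug import *
arm.move_ptp(W(-49,58.5,.10),Rd(YF)); nudge(58.5,7.6)
arm.line_to(W(-41,58.5,.15),.2); arm.move_ptp(W(-100,110,.22),Rd(YF)); arm.pause(.2); readp2('t16z')
im=tray('side'); save('s16z',im,(285,165,375,215),8); save('s16',im)
save('t16',vision.grab_frame('top'))
```

```text
end t86.9 own [-41.   58.5] z0.0771 F [0.2 0.7 4.1] M [ 0.03 -0.18 -0.01] w0.0003
travel [ 7.22 -0.06]
32 ptr c -51.6 half [-49. -47.]; 32 clip c -47.0 half [-50. -44.]; 
-66.5 ptr c -41.2 half [-39. -37.]; -66.5 clip c -37.0 half [-41. -34.]; 
side [([0.541, 0.364, -0.001], 0.83), ([0.768, 0.238, 0.002], 0.28)]
side rect [551. 363.] [277. 157.] 2.3
```

View pics/t16z.png

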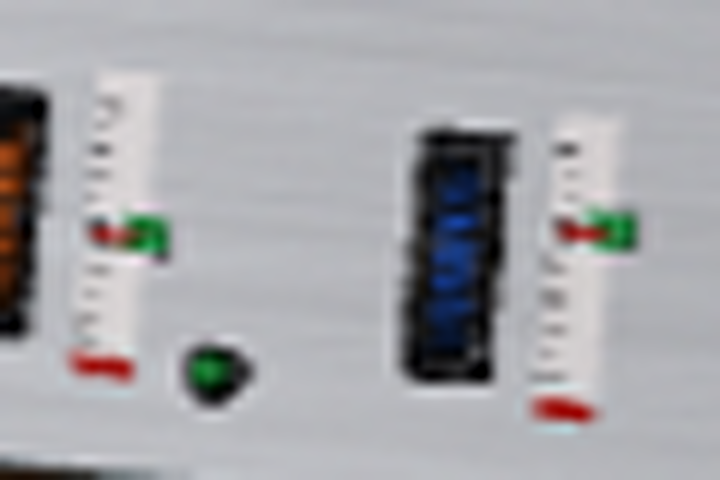

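View pics/s16z.png

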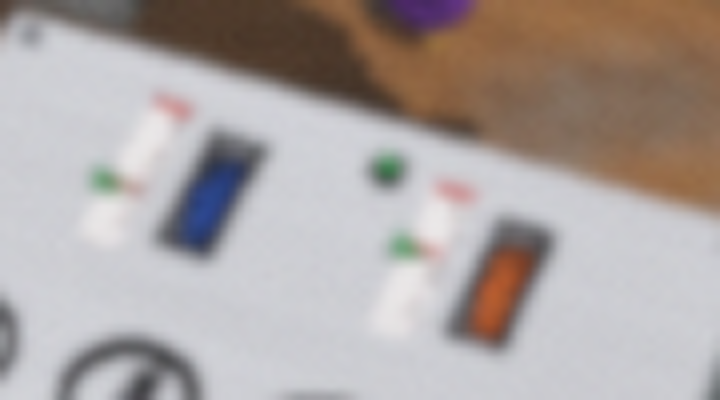

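View pics/s16.png

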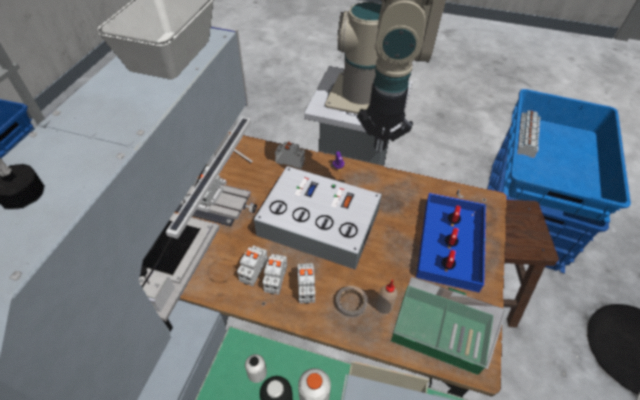

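Both pointers stand mid-clip in the top and the side picture. All four sockets are empty and the three plugs are in the tray at about (455,215), (453,237) and (449,259). The bystanders look unmoved, so I'm handing in.

Run:
```python
from h import *
arm.sign_off(); st()
```

```text
the job is handed in; nothing more can be done
the job is handed in; nothing more can be done
```

The changeover is done and handed in, at about 88 s of the 208 s allowed.

- **Order of work:** I rolled the orange wheel back to its zero stop: the rim stalled through two further strokes and the pointer sat at the zero block. Then I set the blue wheel. After that I turned out the three plugs (1st, 2nd and 4th sockets from the left; the 3rd was empty from the start) and placed them in the tray. Last, I rolled the orange wheel up to its clip.
- **Tray knock:** the tray was knocked a few centimetres aside early on. I located it again before placing anything.
- **Orange wheel:** just before the last roll-up, its pointer still stood at zero.
- **Pointers:** in the final top and side pictures, both stand mid-clip, within about 1 mm.
- **Plugs and bystanders:** all four sockets are empty. The three plugs stand upright in the tray rather than lying on their sides. The breakers, the purple look-alike and the other things look unmoved by eye; I did not measure them.
- **Disagreements:**
  - The two cameras differed by about 4 mm on the tester's position. I used a value between them, and the arm's contacts and grips agreed with it.
  - The blue wheel overshot on one stroke and then on the correcting one, and a settled nudge brought it to the clip.
  - My automatic pointer-centre reading was thrown off where red and green overlap, so I relied on its peak position and the zoomed pictures.

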